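Put the shelf's paint things back on their own mats

TASK

The paint things on the shelf have got onto each other's rubber mats: put the round palette dish on the round mat, the square tub on the square mat, the stick holder on the broad oblong mat and the tin opener on the narrow strip mat, each upright (the opener flat), centred, and all but the round dish squared up with its mat. Each mat has room for only one thing, and the bare dark wooden offcut is free as a stopover. Leave the paint roller frame where it lies.

Things in the scene. Friction and masses are not known exactly. Their poses are not given: they have to be found in the camera images.
- dish: Round white glazed ceramic palette dish with three wells, open at the top: outside diameter 62 mm at the foot and 66 mm at the rim, 28 mm high, wall 4 mm. Can be gripped across its outside. Loose, about 0.14 kg. Origin: centre of its underside, z up. At the start it stands on the oblong or the strip mat.
- tub: Closed square grey plastic tub with a clip-on lid: body 60 x 60 mm, lid 64 x 64 mm (the widest part, the top 12 mm; over its thin look-only clips 67 mm), 56 mm high in all. The lid stays on. Loose, about 0.22 kg. Origin: centre of its underside, z up, x and y square to its sides; any of its four sides may face any side of its mat. At the start it stands on the oblong or the strip mat.
- holder: Clear plastic stirring stick holder: an open trough 120 mm long (its x) by 46 mm wide (its y), 36 mm high, wall 4 mm, with flat wooden stirring sticks lying fast in it below the rim. Can be gripped across its 46 mm width. Loose, about 0.12 kg. Origin: centre of its underside, z up; either end may point either way. At the start it stands on the round or the square mat.
- opener: Steel paint tin opener lying flat, 130 mm long (along its x). Its handle, 18 mm wide (y) and 14 mm high, runs from x = -65 to x = +25 mm; the rest is a 10 mm wide, 6 mm high shank with a 16 mm wide hook end at x = +65 mm. Grip the handle across its 18 mm, at or just behind the origin. Loose, about 0.09 kg. Origin: middle of its length, on its underside, z up; either end may point either way. At the start it lies on the round or the square mat.
- mat_round: Round dark rubber mat, diameter 104 mm, 6 mm thick, fixed. The dish's place. Origin: centre of its underside, on the shelf (the top is 6 mm higher).
- mat_square: Square dark rubber mat, 100 x 100 mm, 6 mm thick, fixed. The tub's place. Origin: centre of its underside, x and y square to its sides.
- mat_oblong: Broad oblong dark rubber mat, 140 mm (its x) x 80 mm (its y), 6 mm thick, fixed. The stick holder's place, long side along long side. Origin: centre of its underside.
- mat_strip: Narrow strip of dark rubber mat, 160 mm (its x) x 46 mm (its y), 6 mm thick, fixed. The tin opener's place, lengthwise. Origin: centre of its underside.
- offcut: Bare dark brown wooden board offcut, 130 mm (its x) x 110 mm (its y), 6 mm thick, fixed; empty at the start. The free spot for a stopover. Origin: centre of its underside.
- roller_frame: Black plastic paint roller frame lying on the shelf to the robot's left of the work, about 290 x 110 mm, 32 mm high: bystander, not to be moved. Origin: on the shelf 20 mm ahead of the front end of the handle (the handle runs along its -x, the 100 mm roller cage lies crosswise at x = +120 mm).
Mind the look-alikes: they are no part of the job. There is more than one size of the opener; the job needs the largest.

How it is judged:
By the outcome, as a careful person would: the job done as asked, in the order asked, and still so for the second after the job is handed in, with the robot touching nothing.
It also fails if it takes over 144 s, if anything falls off the work surface, if the arm or the gripper's body presses on something with over 40 N, if the wrist force passes 120 N, or if a joint passes its speed limit or range.

ROBOT

A 7-joint arm with a two-finger parallel gripper is mounted at the origin on the work surface. World frame = base frame: x ahead of the robot, y to its left, z up, the work surface at z = 0. Lengths are in m, angles in rad, forces in N, time in s.
With the tool pointing down it reaches from about 0.4 to 0.85 m from the base axis. Payload 10.4 kg.
Tool frame: the origin (TCP) lies on the centre line of the jaws, within the pads' length; the fingertips stand r.tip_extent ahead of it and the grasp point (between the pads) lies 3 mm ahead of it (r.tip_extent is the distance from the TCP to the fingertips, in m); z points along the fingers, y is the direction in which the jaws open and shut (so a half turn about z gives the same grasp; the last joint's range is limited). The gripper opens to 87 mm and grips with 3 to 60 N. Pads are 19 mm wide; open, the fingers measure 117 mm over their backs; the gripper's body (75 mm by 190 mm) begins 51 mm behind the grasp point.
Start: joints at [-1.136, 0.332, -0.065, 1.46, 0.022, 1.35, -0.088], TCP at [0.276, 0.561, 0.245] pointing down, gripper open.
Joint ranges: [-2.6, 2.6], [-0.5, 2.12], [-1.47, 1.34], [0.16, 2.42], [-1.27, 4.41], [0.06, 2.06], [-2.6, 2.6]. Speed limits (rad/s): [2.22, 2.22, 2.79, 2.79, 3.14, 3.14, 3.14].

INTERFACE

Orientations are given as a unit quaternion [x, y, z, w].
In Python, from bench import r gives the robot as it stands. The module is installed in compiled form; this text tells all that it offers.
- The arm moves only by the shell command python3 -m jog 'ROWS' [FORCE]. ROWS is JSON, a list of rows, each a list of 5 numbers: the shift along the tool's x, y, z in cm, then the turn about the tool's z in rad, then the closure, from 0 (fully open) to 1 (shut). A call has exactly 10 rows; each row shifts and turns the pose as measured when the row begins, along the tool's axes as they then stand; what a row does not reach is not made up. A row lasts 1/10 s, in which the tool goes at most 50 mm and 8.59 degrees, less where a joint would pass 70% of its speed; a pose out of reach is approached as far as the arm can. A call with a gripper value outside its range is refused whole. The fingers move at their own pace and stop on an object; FORCE is the grip in N (left out, the last holds). Time passes only in rows, so rows that do not move let the fingers close, or fill a call up. It gives the time, the measured TCP pose, the force and the opening at its end, in the units of the state.
- r.read_state(): the state, without advancing time (a new reading comes with each control period).
- r.camera(name): name is "scene" or "top" or "wrist"; returns a dict with "pixels" (384x512x3 uint8, red, green, blue), "fx", "fy", "cx", "cy" (pixels), "camera_from_world" (4x4, takes a point from world to camera coordinates). Camera axes: x right, y up, looking along -z (the intrinsics and any distortion apply to the point x, -y, -z); pixel columns grow to the right and rows downward; lengths in m; the calibration is good to about 2 mm. A picture is of the moment at which its call begins. There is no depth.
- r.close_job(): hands the job in, once; it reports no verdict.
The state is a dict: "time": time; "joint_positions": joint angles; "joint_vel": joint speeds; "joint_torque": joint torques, N m; "ee_pos": TCP position; "eef_rot": TCP orientation; "ft_force": force on the tool from outside, world axes, zero at the start; "torque": the same for the moment, N m; "width": finger opening in m.
Only numpy, scipy, OpenCV 4.12 (cv2) and the standard library are available. Lean on these libraries where they do the work, as an engineer would, in place of code of your own. Each camera call takes 0.05 s, during which the arm holds its last target. There are 200 camera calls.

## Working session

There is one attempt and no reset: what is moved stays moved. The work goes in short steps, Python scripts to look and compute and a shell command to move; the robot and the scene stay as the last step left them, time stands still between calls to the robot, and variables do not carry over. Pictures are saved under pics/ and viewed, about 12 in all and at most 16, crops included, and the job is handed in when it is done.

```bash
mkdir -p pics; cat > h.py <<'E'
import numpy as np,cv2
from bench import r
def snap(n,f):
    c=r.camera(n); cv2.imwrite(f'pics/{f}.png',c['pixels'][...,::-1]); 
    np.savez(f'pics/{f}.npz',**{k:np.array(v) for k,v in c.items()}); return c
def load(f): return dict(np.load(f'pics/{f}.npz',allow_pickle=True))
def ray(c,uv,z):
    T=np.array(c['camera_from_world']);R=T[:3,:3];o=-R.T@T[:3,3]
    uv=np.atleast_2d(np.array(uv,float))
    d=np.c_[(uv[:,0]-c['cx'])/c['fx'],-(uv[:,1]-c['cy'])/c['fy'],-np.ones(len(uv))]@R
    return (o+d*((z-o[2])/d[:,2])[:,None])[:,:2]
def proj(c,p):
    T=np.array(c['camera_from_world']);q=np.atleast_2d(p)@T[:3,:3].T+T[:3,3]
    return np.c_[c['cx']+c['fx']*q[:,0]/-q[:,2],c['cy']-c['fy']*q[:,1]/-q[:,2]]
E
python3 - <<'E'
from h import *
for n in('top','scene'):
    c=snap(n,n+'0'); print({k:v for k,v in c.items() if k!='pixels'})
    im=cv2.imread(f'pics/{n}0.png');cv2.imwrite(f'pics/{n}0b.png',cv2.resize(im,(800,600),interpolation=cv2.INTER_CUBIC))
s=r.read_state();print(s,r.tip_extent)
E
```

```text
{'fx': 465.4147563429749, 'fy': 465.4147563429749, 'cx': 258.7233539664343, 'cy': 191.74760690641185, 'camera_from_world': array([[ 0.01724007, -0.99957316,  0.02358572,  0.07419953],
       [ 0.99632986,  0.01915265,  0.08342655, -0.47516599],
       [-0.08384266,  0.02206088,  0.99623477, -1.1908302 ],
       [ 0.        ,  0.        ,  0.        ,  1.        ]])}
{'fx': 432.76201645232675, 'fy': 432.76201645232675, 'cx': 253.2414120716099, 'cy': 185.37064383717484, 'camera_from_world': array([[ 0.27902242,  0.96023855,  0.00940295, -0.22557627],
       [-0.72721961,  0.20489764,  0.65510961,  0.30448606],
       [ 0.62713486, -0.18962828,  0.75547534, -1.42498634],
       [ 0.        ,  0.        ,  0.        ,  1.        ]])}
{'time': 0.1, 'joint_positions': array([-1.13559435,  0.33279618, -0.06470076,  1.46080502,  0.0216001 ,
        1.34987887, -0.08848437]), 'joint_vel': array([-0.00010531, -0.00191754, -0.00056127, -0.00189507,  0.00122838,
        0.00024298,  0.00042903]), 'joint_torque': array([ 6.57351247e-04, -6.24544287e+01,  2.40966358e-02, -3.90713596e+01,
       -6.13763602e-02,  3.65608488e-02,  6.90481511e-05]), 'ee_pos': array([0.2761079 , 0.56038164, 0.24386626]), 'eef_rot': array([ 2.26890484e-01,  9.73920096e-01, -5.85756752e-04, -1.10210185e-04]), 'ft_force': array([ 0.23507027, -0.56659981,  0.36420595]), 'torque': array([0.00523603, 0.02170675, 0.05018857]), 'width': 0.08683625337190763} 0.022
```

View pics/top0b.png

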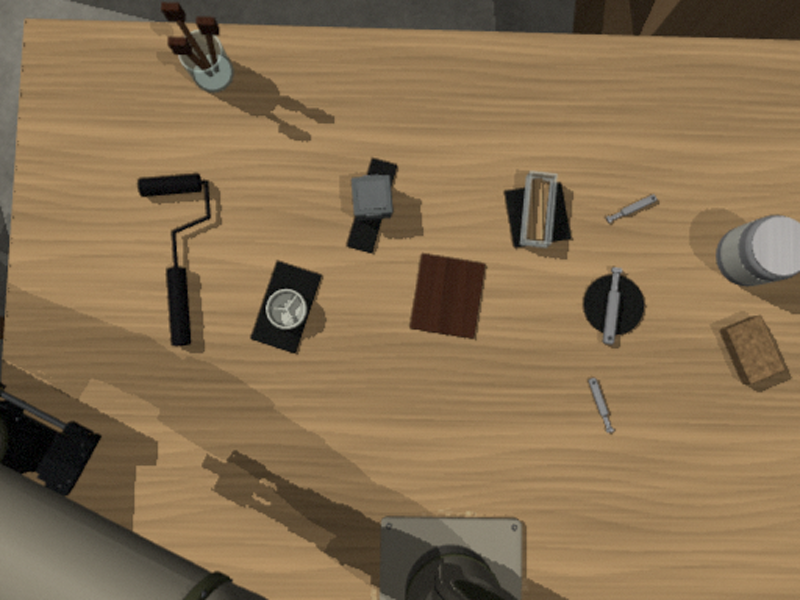

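View pics/scene0b.png

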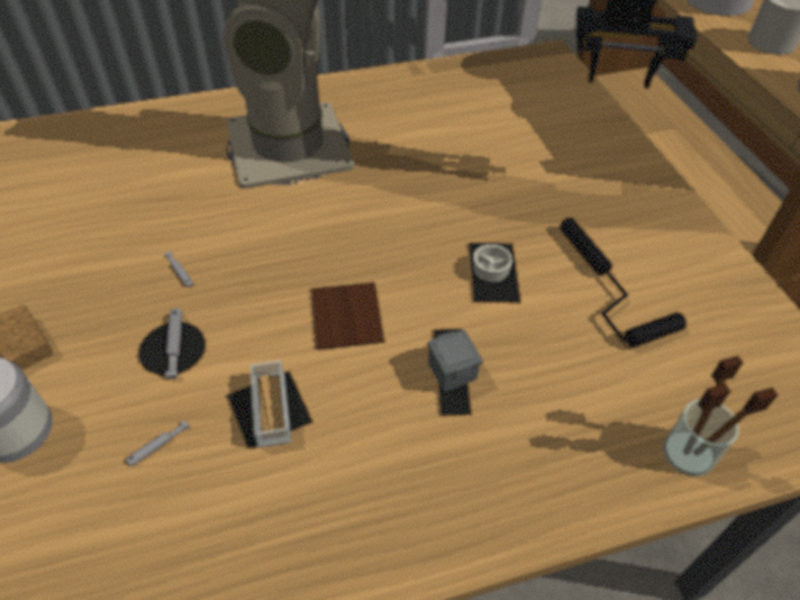

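The top view (800×600) shows the dish on the oblong mat (287,308), the tub on the strip (372,197) and the holder on the square mat (539,210). The large opener is on the round mat (612,305), and the offcut at (448,296) is empty. So this is a 4-cycle that needs one stopover.

```bash
cat > m.py <<'E'
from h import *
def rect(pts):
    (c,s,a)=cv2.minAreaRect((pts*1000).astype(np.float32)); 
    if s[0]<s[1]: s=s[::-1]; a+=90
    a=(a+90)%180-90
    return np.round(c,1),np.round(s,1),round(a,1)   # mm, deg of the long side
def comp(mask,roi,join=False):
    x0,y0,x1,y1=roi; m=np.zeros_like(mask); m[y0:y1,x0:x1]=mask[y0:y1,x0:x1]
    cs,_=cv2.findContours(m,cv2.RETR_EXTERNAL,cv2.CHAIN_APPROX_NONE)
    cs=sorted(cs,key=cv2.contourArea)[::-1]
    cs=[k for k in cs if cv2.contourArea(k)>60] if join else cs[:1]
    return np.vstack(cs)[:,0]
E
python3 - <<'E'
from m import *
c=load('top0');K=4
im=cv2.resize(c['pixels'],None,fx=K,fy=K,interpolation=cv2.INTER_CUBIC);hsv=cv2.cvtColor(im,cv2.COLOR_RGB2HSV)
dark=(hsv[...,2]<38).astype(np.uint8)
im_=im.astype(int)
grey=((hsv[...,1]<70)&(hsv[...,2]>60)).astype(np.uint8)
brown=((hsv[...,2]<100)&(hsv[...,2]>25)&(hsv[...,1]>110)).astype(np.uint8)
S=K/1.5625
def go(n,m,roi,z,join=False):
    p=comp(m,[int(v*S) for v in roi],join)
    P=ray(c,(p+.5)/K-.5,z); print(n,*rect(P))
    if n in('round','dish'):
        (q,R)=cv2.minEnclosingCircle((P*1000).astype(np.float32));print('  circ',np.round(q,1),round(R,1))
    for k in p: cv2.circle(im,tuple(int(v) for v in k),1,(255,0,0),-1)
go('oblong',dark,(240,250,330,360),.006)
go('strip',dark,(340,150,410,260),.006,True)
go('square',dark,(495,165,580,255),.006,True)
go('round',dark,(575,262,655,345),.006,True)
go('offcut',brown,(400,245,495,345),.006)
go('dish',grey,(255,280,318,340),.034)
go('tub',grey,(345,165,400,225),.062)
go('holder',grey,(510,165,570,255),.042)
go('opener',grey,(590,262,640,350),.015)
go('o_small1',grey,(600,185,665,230),.012)
go('o_small2',grey,(580,370,620,440),.012)
cv2.imwrite('pics/seg.png',cv2.resize(im[int(140*S):int(360*S),int(230*S):int(670*S),::-1],(800,400),interpolation=cv2.INTER_AREA))
E
```

```text
oblong [459.4 280.9] [137.1  77.6] -16.8
strip [633.5 134.7] [156.8  55.9] -14.7
square [ 625.1 -141.8] [97.7 97.3] -80.0
round [ 473.8 -271.3] [100.5  98.5] 89.0
  circ [ 474.  -271.1] 50.9
offcut [483.1   9.4] [130.9 113.6] -8.1
dish [454.7 277.4] [67.5 67.3] -88.4
  circ [454.8 277.2] 34.2
tub [640.3 140.2] [68.3 64.2] 6.1
holder [ 626.8 -135.8] [127.9  54.4] -4.9
opener [ 471.8 -265.9] [131.   20.8] -6.8
o_small1 [ 638.6 -300.9] [94.6 14.4] -63.9
o_small2 [ 305.4 -247.1] [95.  15.1] 19.7
```

View pics/seg.png

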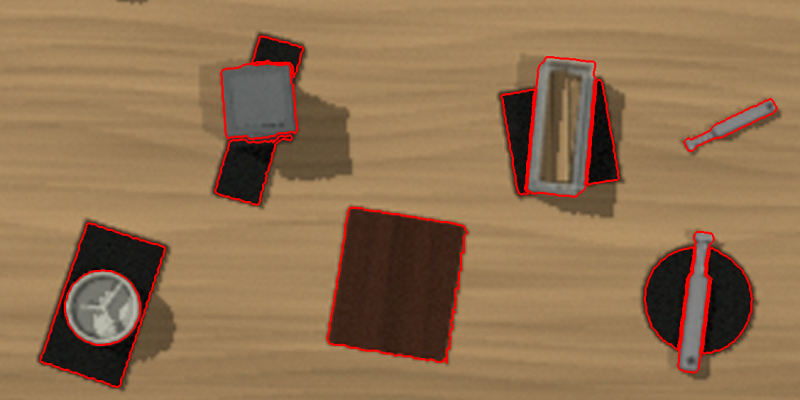

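```bash
cat > plan.py <<'E'
import sys
from h import *
from scipy.spatial.transform import Rotation as Ro
# plan.py x y z yaw(deg, world angle of jaw axis, mod 180) [1: exact]
x,y,z,yaw=map(float,sys.argv[1:5]); s=r.read_state()
Rm=Ro.from_quat(s['eef_rot']).as_matrix(); cur=np.degrees(np.arctan2(Rm[1,1],Rm[0,1]))
d=(yaw-cur+90)%180-90
if len(sys.argv)>5: d+=float(sys.argv[5])*180
D=np.array([x,y,z])-s['ee_pos']
print('cur',np.round(s['ee_pos']*1000,1),'yaw',round(cur,2),'tilt',np.round(Rm[:,2],3),'j7',round(s['joint_positions'][6],2),'t',round(s['time'],1),'F',np.round(s['ft_force'],1),'w',round(s['width']*1000,1))
print('shift now  cm',np.round(Rm.T@D*100,2))
R2=Rm@Ro.from_euler('z',-np.radians(d)).as_matrix()
print('turn rad',round(-np.radians(d),3),' shift after turn cm',np.round(R2.T@D*100,2))
E
python3 -m jog '[[-3.1,-1.8,0,0,0],[-3.1,-1.8,0,0,0],[-3.1,-1.8,0,0,0],[-3.1,-1.8,0,0,0],[-3.1,-1.8,0,0,0],[-3.1,-1.8,0,0,0],[-3.1,-1.8,0,0,0],[-3.1,-1.8,0,0,0],[-3.1,-1.8,0,0,0],[-3.1,-1.8,0,0,0]]' 10
python3 plan.py 0.47 -0.266 0.2 83.2
```

```text
time: 1.1
ee_pos: [0.4766, 0.2544, 0.2393]
eef_rot: [0.222, 0.975, -0.003, -0.003]
ft_force: [-0.1, 0.6, -0.1]
width: 0.0871
cur [476.6 254.4 239.3] yaw 64.4 tilt [-0.007 -0.005 -1.   ] j7 0.57 t 1.1 F [-0.1  0.6 -0.1] w 87.1
shift now  cm [-21.92 -47.19   4.19]
turn rad -0.328  shift after turn cm [ -5.54 -51.73   4.19]
```

```bash
python3 -c "
from h import *
snap('wrist','w0')"
python3 -m jog '[[0,-2,0,-0.11,0],[0,-4,0,-0.11,0],[0,-4.5,0,-0.11,0],[-0.8,-4.8,0,0,0],[-0.8,-4.8,0,0,0],[-0.8,-4.8,0,0,0],[-0.8,-4.8,0,0,0],[-0.8,-4.8,0,0,0],[-0.8,-4.8,0,0,0],[-0.8,-4.8,0,0,0]]'
python3 plan.py 0.466 -0.266 0.15 83.2
```

```text
time: 2.15
ee_pos: [0.4631, -0.2012, 0.2407]
eef_rot: [0.052, 0.999, -0.003, -0.003]
ft_force: [1.4, 0.8, 0.3]
width: 0.087
cur [ 463.1 -201.2  240.7] yaw 84.08 tilt [-0.007 -0.007 -1.   ] j7 1.82 t 2.1 F [1.4 0.8 0.3] w 87.0
shift now  cm [-1.02 -6.35  9.11]
turn rad 0.015  shift after turn cm [-1.11 -6.33  9.11]
```

View pics/w0.png

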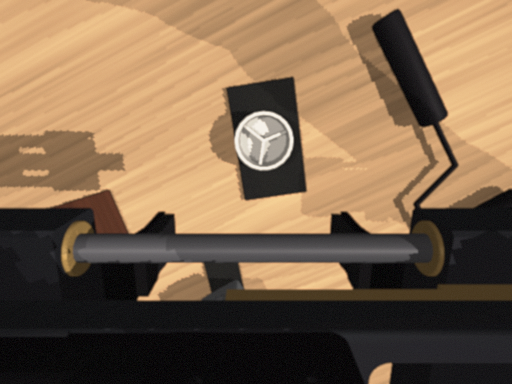

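```bash
python3 - <<'E'
from m import *
snap('wrist','w1')
c=load('w0');K=4
def prep(c):
    im=cv2.resize(c['pixels'],None,fx=K,fy=K,interpolation=cv2.INTER_CUBIC);return im,cv2.cvtColor(im,cv2.COLOR_RGB2HSV)
im,hsv=prep(c)
dark=(hsv[...,2]<45).astype(np.uint8);wh=((hsv[...,1]<60)&(hsv[...,2]>80)).astype(np.uint8)
p=comp(dark,[v*K for v in(215,65,315,205)]);print('oblong',*rect(ray(c,(p+.5)/K-.5,.006)))
p=comp(wh,[v*K for v in(225,100,305,180)]);print('dish',*rect(ray(c,(p+.5)/K-.5,.034)))
E
```

```text
oblong [457.9 282.3] [135.9  76.3] -16.9
dish [453.2 278.6] [67.5 66.8] -25.6
```

View pics/w1.png

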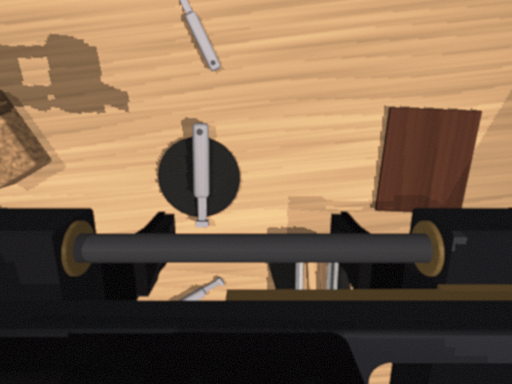

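```bash
python3 - <<'E'
from m import *
c=load('w1');K=4
im=cv2.resize(c['pixels'],None,fx=K,fy=K,interpolation=cv2.INTER_CUBIC);hsv=cv2.cvtColor(im,cv2.COLOR_RGB2HSV)
dark=(hsv[...,2]<45).astype(np.uint8);gr=((hsv[...,1]<60)&(hsv[...,2]>80)).astype(np.uint8)
br=((hsv[...,2]<105)&(hsv[...,1]>110)).astype(np.uint8)
p=comp(dark,[v*K for v in(150,125,250,220)],True);P=ray(c,(p+.5)/K-.5,.006);print('round',*rect(P),cv2.minEnclosingCircle((P*1000).astype(np.float32)))
p=comp(gr,[v*K for v in(185,115,220,232)]);print('opener',*rect(ray(c,(p+.5)/K-.5,.015)))
p=comp(br,[v*K for v in(365,100,490,212)]);print('offcut(part)',*rect(ray(c,(p+.5)/K-.5,.006)))
E
python3 -m jog '[[-1,-4,3,0,0],[0,-2.4,3,0,0],[0,0,3,0,0],[0,0,3,0,0],[0,0,1,0,0],[0,0,0,0,0],[0,0,0,0,0],[0,0,0,0,0],[0,0,0,0,0],[0,0,0,0,0]]'
python3 plan.py 0.466 -0.266 0.03 83.2
```

```text
round [ 480.8 -273.8] [116.3  99. ] -17.6 ((482.9654235839844, -284.08380126953125), 66.6112060546875)
opener [ 470.1 -265.9] [129.9  20.1] -7.2
offcut(part) [481.7   9.6] [128.2 112.9] -8.2
time: 3.2
ee_pos: [0.4651, -0.2732, 0.1164]
eef_rot: [0.058, 0.998, -0.007, 0.0]
ft_force: [0.8, -0.3, 0.5]
width: 0.0871
cur [ 465.1 -273.2  116.4] yaw 83.35 tilt [-0.001 -0.013 -1.   ] j7 2.06 t 3.2 F [ 0.8 -0.3  0.5] w 87.1
shift now  cm [0.   0.84 8.63]
turn rad 0.003  shift after turn cm [0.01 0.84 8.63]
```

```bash
python3 -m jog '[[0,0.8,2,0,0.4],[0,0,2,0,0.4],[0,0,2,0,0.4],[0,0,1,0,0.4],[0,0,0,0,0.4],[0,0,0,0,0.4],[0,0,0,0,0.4],[0,0,0,0,0.4],[0,0,0,0,0.4],[0,0,0,0,0.4]]'
python3 plan.py 0.466 -0.2655 0.03 83.0
```

```text
time: 4.2
ee_pos: [0.4711, -0.2673, 0.0512]
eef_rot: [0.058, 0.998, -0.008, 0.006]
ft_force: [1.0, -0.4, -0.2]
width: 0.0522
cur [ 471.1 -267.3   51.2] yaw 83.4 tilt [ 0.011 -0.016 -1.   ] j7 2.1 t 4.2 F [ 1.  -0.4 -0.2] w 52.2
shift now  cm [0.56 0.15 2.12]
turn rad 0.007  shift after turn cm [0.56 0.15 2.12]
```

```bash
python3 -m jog '[[0.6,0.15,1,0.005,0.4],[0,0,0.8,0,0.4],[0,0,0.2,0,0.4],[0,0,0,0,1],[0,0,0,0,1],[0,0,0,0,1],[0,0,0,0,1],[0,0,0,0,1],[0,0,0,0,1],[0,0,0,0,1]]' 15
python3 plan.py 0.482 0.0095 0.15 83.0
```

```text
time: 5.2
ee_pos: [0.465, -0.2652, 0.0294]
eef_rot: [0.06, 0.998, -0.007, 0.006]
ft_force: [0.1, -0.6, -0.6]
width: 0.0181
cur [ 465.  -265.2   29.4] yaw 83.09 tilt [ 0.011 -0.016 -1.   ] j7 2.11 t 5.2 F [ 0.1 -0.6 -0.6] w 18.1
shift now  cm [  1.46  27.3  -12.47]
turn rad 0.002  shift after turn cm [  1.5   27.3  -12.47]
```

```bash
python3 -m jog '[[0,0,-3,0,1],[0,0,-3,0,1],[0.1,3,-0.5,0,1],[0.2,4.5,0,0,1],[0.2,4.5,0,0,1],[0.2,4.5,0,0,1],[0.2,4.5,0,0,1],[0.2,4,0,0,1],[0,2,0,0,1],[0,0,0,0,1]]'
python3 plan.py 0.477 0.0095 0.033 82
```

```text
time: 6.2
ee_pos: [0.4867, 0.014, 0.0936]
eef_rot: [0.062, 0.998, -0.007, 0.008]
ft_force: [-0.6, -0.5, -1.4]
width: 0.0178
cur [486.7  14.   93.6] yaw 82.85 tilt [ 0.014 -0.016 -1.   ] j7 1.39 t 6.2 F [-0.6 -0.5 -1.4] w 17.8
shift now  cm [ 1.   -0.48  6.05]
turn rad 0.015  shift after turn cm [ 1.   -0.5   6.05]
```

```bash
python3 -m jog '[[1,-0.5,1,0.015,1],[0,0,2,0,1],[0,0,1.5,0,1],[0,0,1,0,1],[0,0,0.5,0,1],[0,0,0,0,1],[0,0,0,0,1],[0,0,0,0,1],[0,0,0,0,1],[0,0,0,0,1]]'
python3 plan.py 0.477 0.0095 0.0295 82
```

```text
time: 7.2
ee_pos: [0.4784, 0.0055, 0.0339]
eef_rot: [0.072, 0.997, -0.007, 0.01]
ft_force: [-0.7, 0.3, -1.1]
width: 0.0179
cur [478.4   5.5  33.9] yaw 81.79 tilt [ 0.018 -0.016 -1.   ] j7 1.43 t 7.2 F [-0.7  0.3 -1.1] w 17.9
shift now  cm [0.2  0.39 0.43]
turn rad -0.004  shift after turn cm [0.2  0.39 0.43]
```

```bash
python3 -m jog '[[0,0,0.4,0,1],[0,0,0,0,1],[0,0,0,0,0],[0,0,0,0,0],[0,0,0,0,0],[0,0,-1,0,0],[0,0,-3,0,0],[0,0,-3,0,0],[0,0,-2,0,0],[0,0,0,0,0]]'
python3 plan.py 0.454 0.278 0.12 64
python3 plan.py 0.454 0.278 0.12 81
```

```text
time: 8.2
ee_pos: [0.4768, 0.0064, 0.1255]
eef_rot: [0.072, 0.997, -0.008, 0.01]
ft_force: [-0.5, -0.6, -0.5]
width: 0.0739
cur [476.8   6.4 125.5] yaw 81.74 tilt [ 0.019 -0.017 -1.   ] j7 1.35 t 8.2 F [-0.5 -0.6 -0.5] w 73.9
shift now  cm [ 6.16 26.56  0.05]
turn rad 0.31  shift after turn cm [13.96 23.42  0.05]
cur [476.8   6.4 125.5] yaw 81.74 tilt [ 0.019 -0.017 -1.   ] j7 1.35 t 8.2 F [-0.5 -0.6 -0.5] w 73.9
shift now  cm [ 6.16 26.56  0.05]
turn rad 0.013  shift after turn cm [ 6.5  26.47  0.05]
```

```bash
python3 -m jog '[[0.5,3,0,0,0],[1,4,0,0,0],[1,4.5,0,0,0],[1,4.5,0,0,0],[1,4.5,0,0,0],[1,4,0,0,0],[0.5,2,0,0,0],[0,0,0,0,0],[0,0,0,0,0],[0,0,0,0,0]]'
python3 plan.py 0.454 0.278 0.033 81.7
```

```text
time: 9.2
ee_pos: [0.4542, 0.2846, 0.1192]
eef_rot: [0.075, 0.997, -0.008, 0.01]
ft_force: [-0.0, 0.1, -0.1]
width: 0.0867
cur [454.2 284.6 119.2] yaw 81.42 tilt [ 0.019 -0.018 -1.   ] j7 0.81 t 9.2 F [-0.   0.1 -0.1] w 86.7
shift now  cm [ 0.11 -0.53  8.62]
turn rad -0.005  shift after turn cm [ 0.12 -0.53  8.62]
```

```bash
python3 -m jog '[[0.1,-0.5,1.5,0,0],[0,0,2,0,0],[0,0,1.5,0,0],[0,0,0.5,0,0],[0,0,0,0,0],[0,0,0,0,0],[0,0,0,0,0],[0,0,0,0,0],[0,0,0,0,0],[0,0,0,0,0]]'
python3 plan.py 0.454 0.278 0.033 81.7
```

```text
time: 10.2
ee_pos: [0.4576, 0.2716, 0.0663]
eef_rot: [0.08, 0.997, -0.007, 0.012]
ft_force: [-0.7, 0.6, 0.8]
width: 0.087
cur [457.6 271.6  66.3] yaw 80.77 tilt [ 0.024 -0.016 -1.   ] j7 0.84 t 10.2 F [-0.7  0.6  0.8] w 87.0
shift now  cm [0.55 0.61 3.31]
turn rad -0.016  shift after turn cm [0.54 0.62 3.31]
```

```bash
python3 -m jog '[[0.6,0.6,0,0,0],[0,0,1.2,0,0],[0,0,1.2,0,0],[0,0,0.8,0,0],[0,0,0,0,0],[0,0,0,0,1],[0,0,0,0,1],[0,0,0,0,1],[0,0,0,0,1],[0,0,0,0,1]]' 20
python3 plan.py 0.474 -0.271 0.12 81
```

```text
time: 11.2
ee_pos: [0.4527, 0.2785, 0.0308]
eef_rot: [0.08, 0.997, -0.007, 0.012]
ft_force: [-0.5, 0.1, -1.3]
width: 0.0642
cur [452.7 278.5  30.8] yaw 80.8 tilt [ 0.023 -0.017 -1.   ] j7 0.83 t 11.2 F [-0.5  0.1 -1.3] w 64.2
shift now  cm [-11.1  -54.01  -7.96]
turn rad -0.004  shift after turn cm [-10.91 -54.05  -7.96]
```

```bash
python3 -m jog '[[0,0,-2,0,1],[0,0,-3,0,1],[-0.5,-3,-2,0,1],[-1,-4.5,0,0,1],[-1,-4.8,0,0,1],[-1,-4.8,0,0,1],[-1,-4.8,0,0,1],[-1,-4.8,0,0,1],[-1,-4.8,0,0,1],[-1,-4.8,0,0,1]]'
python3 -m jog '[[-1,-4.8,0,0,1],[-1,-4.8,0,0,1],[-1,-4,0,0,1],[-0.5,-2,0,0,1],[0,0,0,0,1],[0,0,0,0,1],[0,0,0,0,1],[0,0,0,0,1],[0,0,0,0,1],[0,0,0,0,1]]'
python3 plan.py 0.473 -0.271 0.035 81
```

```text
time: 12.2
ee_pos: [0.4687, -0.0927, 0.1117]
eef_rot: [0.073, 0.997, -0.004, 0.015]
ft_force: [1.5, 0.9, -1.2]
width: 0.0641
time: 13.2
ee_pos: [0.4789, -0.26, 0.1155]
eef_rot: [0.075, 0.997, -0.004, 0.017]
ft_force: [0.4, 0.0, -1.8]
width: 0.064
cur [ 478.9 -260.   115.5] yaw 81.35 tilt [ 0.033 -0.011 -0.999] j7 2.02 t 13.2 F [ 0.4  0.  -1.8] w 64.0
shift now  cm [ 0.69 -1.13  8.03]
turn rad 0.006  shift after turn cm [ 0.69 -1.13  8.03]
```

```bash
python3 -m jog '[[0.7,-1.1,0,0,1],[0,0,2,0,1],[0,0,2,0,1],[0,0,1.5,0,1],[0,0,1,0,1],[0,0,0,0,1],[0,0,0,0,1],[0,0,0,0,1],[0,0,0,0,1],[0,0,0,0,1]]'
python3 plan.py 0.473 -0.271 0.032 81
```

```text
time: 14.2
ee_pos: [0.4718, -0.2736, 0.0507]
eef_rot: [0.075, 0.997, -0.005, 0.019]
ft_force: [-0.8, 0.0, -1.0]
width: 0.0642
cur [ 471.8 -273.6   50.7] yaw 81.4 tilt [ 0.037 -0.013 -0.999] j7 2.12 t 14.2 F [-0.8  0.  -1. ] w 64.2
shift now  cm [-0.01  0.29  1.87]
turn rad 0.007  shift after turn cm [-0.01  0.29  1.87]
```

```bash
python3 -m jog '[[0,0.3,0.8,0,1],[0,0,0.8,0,1],[0,0,0.2,0,1],[0,0,0,0,1],[0,0,0,0,1],[0,0,0,0,0.1],[0,0,0,0,0],[0,0,0,0,0],[0,0,0,0,0],[0,0,0,0,0]]'
python3 plan.py 0.473 -0.271 0.12 81
```

```text
time: 15.2
ee_pos: [0.4739, -0.2708, 0.0321]
eef_rot: [0.075, 0.997, -0.005, 0.02]
ft_force: [-0.1, 0.2, -0.1]
width: 0.0863
cur [ 473.9 -270.8   32.1] yaw 81.41 tilt [ 0.039 -0.013 -0.999] j7 2.13 t 15.2 F [-0.1  0.2 -0.1] w 86.3
shift now  cm [-0.28 -0.09 -8.79]
turn rad 0.007  shift after turn cm [-0.28 -0.09 -8.79]
```

```bash
python3 -m jog '[[0,0,-2,0,0],[0,0,-3,0,0],[0,0,-4,0,0],[-2,1,-4,0,0],[-4,1,-4,0,0],[-4.5,1,0,0,0],[-4.5,1.5,0,0,0],[-4.5,1.5,0,0,0],[-4,1.5,0,0,0],[-2,1,0,0,0]]'
python3 -c "
from h import *
snap('wrist','w2');snap('top','t2');c=load('t2');T=c['camera_from_world'];print(-T[:3,:3].T@T[:3,3])"
python3 plan.py 0.631 -0.139 0.15 85
```

```text
time: 16.2
ee_pos: [0.7332, -0.2231, 0.2149]
eef_rot: [0.077, 0.997, -0.003, 0.021]
ft_force: [0.3, -0.0, 0.5]
width: 0.0872
[0.37230048 0.1095393  1.22423787]
cur [ 733.1 -222.3  214.2] yaw 81.26 tilt [ 0.041 -0.01  -0.999] j7 1.87 t 16.3 F [-0.  -0.3  0.1] w 87.2
shift now  cm [11.62  6.7   5.91]
turn rad -0.065  shift after turn cm [11.15  7.45  5.91]
```

View pics/w2.png

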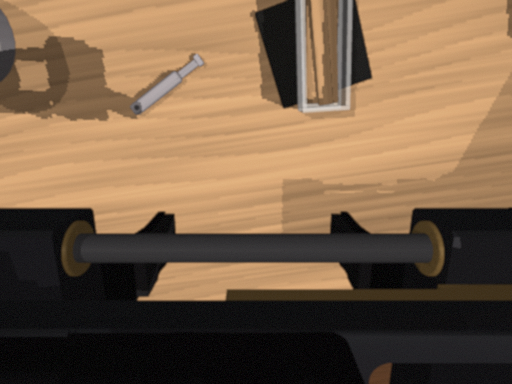

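```bash
python3 -m jog '[[1.5,2,0,-0.06,0],[1.5,3,0,0,0],[0.8,1,0,0,0],[0,0,0,0,0],[0,0,0,0,0],[0,0,0,0,0],[0,0,0,0,0],[0,0,0,0,0],[0,0,0,0,0],[0,0,0,0,0]]'
python3 -c "
from h import *
snap('wrist','w3')"
python3 plan.py 0.63 -0.139 0.15 85
```

```text
time: 17.3
ee_pos: [0.6984, -0.1646, 0.2108]
eef_rot: [0.049, 0.999, -0.006, 0.019]
ft_force: [0.3, -0.4, -0.5]
width: 0.0869
cur [ 698.4 -164.6  210.8] yaw 84.36 tilt [ 0.038 -0.014 -0.999] j7 1.85 t 17.4 F [-0.5 -0.  -0.4] w 87.1
shift now  cm [7.29 1.94 5.77]
turn rad -0.011  shift after turn cm [7.27 2.02 5.77]
```

View pics/w3.png

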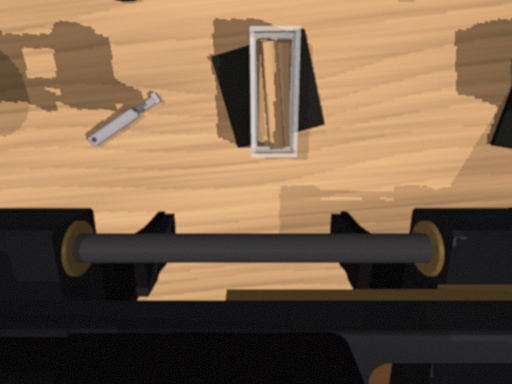

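```bash
python3 - <<'E'
from m import *
c=load('w3');K=4;T=c['camera_from_world'];print('cam',-T[:3,:3].T@T[:3,3])
im=cv2.resize(c['pixels'],None,fx=K,fy=K,interpolation=cv2.INTER_CUBIC);hsv=cv2.cvtColor(im,cv2.COLOR_RGB2HSV)
dark=(hsv[...,2]<45).astype(np.uint8);gr=((hsv[...,1]<60)&(hsv[...,2]>80)).astype(np.uint8)
p=comp(dark,[v*K for v in(205,20,330,165)],True);print('square',*rect(ray(c,(p+.5)/K-.5,.006)))
p=comp(gr,[v*K for v in(240,15,310,165)]);print('holder',*rect(ray(c,(p+.5)/K-.5,.042)))
E
```

```text
cam [ 0.62725145 -0.15558144  0.34801004]
square [ 624.9 -141.4] [97.7 96.8] 9.8
holder [ 628.8 -138.1] [119.9  47.9] -5.1
```

```bash
python3 -m jog '[[2,1,1,-0.01,0],[3,1,2,0,0],[2,0,2,0,0],[0.3,0,2,0,0],[0,0,1,0,0],[0,0,0,0,0],[0,0,0,0,0],[0,0,0,0,0],[0,0,0,0,0],[0,0,0,0,0]]'
python3 plan.py 0.629 -0.138 0.034 84.9
```

```text
time: 18.35
ee_pos: [0.6314, -0.1399, 0.1283]
eef_rot: [0.044, 0.999, -0.007, 0.022]
ft_force: [0.6, -0.8, 0.3]
width: 0.0872
cur [ 631.4 -139.9  128.3] yaw 84.94 tilt [ 0.044 -0.017 -0.999] j7 1.85 t 18.4 F [ 0.6 -0.8  0.3] w 87.2
shift now  cm [0.69 0.29 9.41]
turn rad 0.001  shift after turn cm [0.69 0.29 9.41]
```

```bash
python3 -m jog '[[0.7,0.3,1,0,0],[0,0,2,0,0],[0,0,2,0,0],[0,0,2,0,0],[0,0,1,0,0],[0,0,0,0,0],[0,0,0,0,0],[0,0,0,0,0],[0,0,0,0,0],[0,0,0,0,0]]'
python3 plan.py 0.629 -0.138 0.034 84.9
```

```text
time: 19.35
ee_pos: [0.628, -0.1366, 0.0466]
eef_rot: [0.044, 0.999, -0.007, 0.025]
ft_force: [0.5, -0.3, -0.1]
width: 0.087
cur [ 628.  -136.6   46.6] yaw 84.95 tilt [ 0.048 -0.017 -0.999] j7 1.89 t 19.4 F [ 0.5 -0.3 -0.1] w 87.0
shift now  cm [-0.05 -0.11  1.27]
turn rad 0.001  shift after turn cm [-0.05 -0.11  1.27]
```

```bash
python3 -m jog '[[0,-0.1,0.8,0,0],[0,0,0.4,0,0],[0,0,0,0,0],[0,0,0,0,1],[0,0,0,0,1],[0,0,0,0,1],[0,0,0,0,1],[0,0,0,0,1],[0,0,0,0,1],[0,0,0,0,1]]' 15
python3 -m jog '[[0,0,-1,0,1],[0,0,-2,0,1],[0,0,-3,0,1],[0,0,-3,0,1],[0,0,0,0,1],[0,0,0,0,1],[0,0,0,0,1],[0,0,0,0,1],[0,0,0,0,1],[0,0,0,0,1]]' 15
python3 plan.py 0.459 0.2815 0.12 73.1
```

```text
time: 20.35
ee_pos: [0.6291, -0.1381, 0.0344]
eef_rot: [0.044, 0.999, -0.007, 0.025]
ft_force: [-0.1, 0.4, -1.1]
width: 0.0461
time: 21.35
ee_pos: [0.622, -0.1363, 0.1269]
eef_rot: [0.044, 0.999, -0.007, 0.022]
ft_force: [-0.0, 0.6, -1.7]
width: 0.0463
cur [ 622.  -136.3  126.9] yaw 84.9 tilt [ 0.044 -0.016 -0.999] j7 1.84 t 21.4 F [-0.   0.6 -1.7] w 46.3
shift now  cm [19.94 40.17 -0.71]
turn rad 0.206  shift after turn cm [27.74 35.25 -0.71]
```

```bash
python3 -m jog '[[0,0,0,0.07,1],[1,1,0,0.07,1],[2,2.5,0,0.07,1],[3,3.7,0,0,1],[3,3.7,0,0,1],[3,3.7,0,0,1],[3,3.7,0,0,1],[3,3.7,0,0,1],[3,3.7,0,0,1],[3,3.7,0,0,1]]'
python3 plan.py 0.459 0.2815 0.12 73.1
```

```text
time: 22.35
ee_pos: [0.4746, 0.2178, 0.1103]
eef_rot: [0.16, 0.987, -0.008, 0.023]
ft_force: [0.5, 0.9, -0.6]
width: 0.0462
cur [474.6 217.8 110.3] yaw 71.57 tilt [ 0.042 -0.023 -0.999] j7 0.81 t 22.4 F [ 0.5  0.9 -0.6] w 46.2
shift now  cm [ 3.45  5.54 -1.17]
turn rad -0.027  shift after turn cm [ 3.3   5.63 -1.17]
```

```bash
python3 -m jog '[[1.5,2.5,0,-0.025,1],[1,1.5,0,0,1],[0,0,0,0,1],[0,0,0,0,1],[0,0,0,0,1],[0,0,0,0,1],[0,0,0,0,1],[0,0,0,0,1],[0,0,0,0,1],[0,0,0,0,1]]'
python3 plan.py 0.459 0.2815 0.036 73.1
```

```text
time: 23.35
ee_pos: [0.4597, 0.2683, 0.1075]
eef_rot: [0.145, 0.989, -0.008, 0.021]
ft_force: [-1.1, 0.3, -0.7]
width: 0.0462
cur [459.7 268.3 107.5] yaw 73.35 tilt [ 0.04  -0.023 -0.999] j7 0.75 t 23.4 F [-1.1  0.3 -0.7] w 46.2
shift now  cm [0.77 1.32 7.1 ]
turn rad 0.004  shift after turn cm [0.77 1.32 7.1 ]
```

```bash
python3 -m jog '[[0.7,1.3,1,0.004,1],[0,0,2,0,1],[0,0,1.5,0,1],[0,0,1,0,1],[0,0,0,0,1],[0,0,0,0,1],[0,0,0,0,1],[0,0,0,0,1],[0,0,0,0,1],[0,0,0,0,1]]'
python3 plan.py 0.459 0.2815 0.035 73.1
```

```text
time: 24.35
ee_pos: [0.4582, 0.288, 0.0496]
eef_rot: [0.146, 0.989, -0.006, 0.022]
ft_force: [-0.2, -0.3, -0.9]
width: 0.0458
cur [458.2 288.   49.6] yaw 73.21 tilt [ 0.042 -0.019 -0.999] j7 0.76 t 24.4 F [-0.2 -0.3 -0.9] w 45.8
shift now  cm [-0.19 -0.59  1.47]
turn rad 0.002  shift after turn cm [-0.19 -0.59  1.47]
```

```bash
python3 -m jog '[[-0.2,-0.6,0,0,1],[0,0,0.7,0,1],[0,0,0.5,0,1],[0,0,0,0,1],[0,0,0,0,1],[0,0,0,0,1],[0,0,0,0,1],[0,0,0,0,1],[0,0,0,0,1],[0,0,0,0,1]]'
python3 plan.py 0.459 0.2815 0.0345 73.1
```

```text
time: 25.35
ee_pos: [0.4592, 0.2809, 0.037]
eef_rot: [0.146, 0.989, -0.006, 0.022]
ft_force: [0.2, -0.3, -1.2]
width: 0.046
cur [459.2 280.9  37. ] yaw 73.19 tilt [ 0.042 -0.018 -0.999] j7 0.78 t 25.4 F [ 0.2 -0.3 -1.2] w 46.0
shift now  cm [0.05 0.06 0.25]
turn rad 0.002  shift after turn cm [0.05 0.06 0.25]
```

Position is good. Lower the last 2.5 mm, release and rise.

```bash
python3 -m jog '[[0.05,0.06,0.25,0,1],[0,0,0,0,1],[0,0,0,0,1],[0,0,0,0,0],[0,0,0,0,0],[0,0,0,0,0],[0,0,-1,0,0],[0,0,-3,0,0],[0,0,-4,0,0],[0,0,-4,0,0]]'
python3 plan.py 0.72 0.14 0.21 84.9
```

```text
time: 26.35
ee_pos: [0.4517, 0.2816, 0.1551]
eef_rot: [0.147, 0.989, -0.01, 0.02]
ft_force: [0.1, 1.7, -0.9]
width: 0.0856
cur [451.7 281.6 155.1] yaw 73.13 tilt [ 0.036 -0.026 -0.999] j7 0.69 t 26.4 F [ 0.1  1.7 -0.9] w 85.6
shift now  cm [-29.99  -5.84  -4.14]
turn rad -0.205  shift after turn cm [-28.16 -11.83  -4.14]
```

```bash
python3 -m jog '[[0,0,-2,-0.07,0],[-2,-0.5,-2,-0.07,0],[-4,-1.5,-1,-0.07,0],[-4.4,-2,0,0,0],[-4.4,-2,0,0,0],[-4.4,-2,0,0,0],[-4.4,-2,0,0,0],[-3,-1.5,0,0,0],[0,0,0,0,0],[0,0,0,0,0]]'
python3 - <<'E'
from h import *
snap('wrist','w4');snap('top','t4')
a=cv2.imread('pics/w4.png');b=cv2.imread('pics/t4.png')[80:260,100:480]
cv2.imwrite('pics/v4.png',np.vstack([a[:300],cv2.resize(b,(512,242))]))
E
python3 plan.py 0.64 0.14 0.15 84.9
```

```text
time: 27.35
ee_pos: [0.7134, 0.1412, 0.2358]
eef_rot: [0.034, 0.999, -0.007, 0.024]
ft_force: [-0.3, 0.6, 0.1]
width: 0.087
cur [712.7 142.  236. ] yaw 86.19 tilt [ 0.048 -0.014 -0.999] j7 1.43 t 27.4 F [-0.6  0.1 -0.3] w 86.9
shift now  cm [ 7.66 -0.59  8.24]
turn rad 0.022  shift after turn cm [ 7.64 -0.76  8.24]
```

View pics/v4.png

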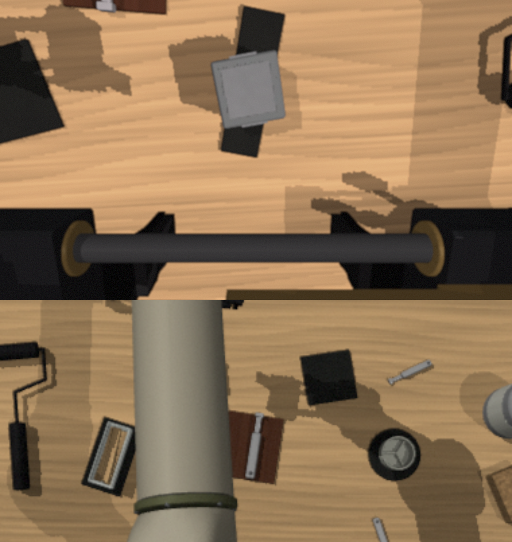

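```bash
python3 - <<'E'
from m import *
K=4
def prep(n):
    c=load(n);im=cv2.resize(c['pixels'],None,fx=K,fy=K,interpolation=cv2.INTER_CUBIC);h=cv2.cvtColor(im,cv2.COLOR_RGB2HSV)
    return c,(h[...,2]<45).astype(np.uint8),((h[...,1]<60)&(h[...,2]>65)).astype(np.uint8)
c,d,g=prep('w4')
p=comp(g,[v*K for v in(200,40,295,135)])
for z in(.05,.062):print('tub',*rect(ray(c,(p+.5)/K-.5,z)))
m=np.zeros_like(g);cv2.drawContours(m,[p.reshape(-1,1,2)],-1,1,-1);m=cv2.erode(m,np.ones((13,13)))
p2=comp(m,[v*K for v in(200,40,295,135)]);print('tub eroded',*rect(ray(c,(p2+.5)/K-.5,.062)))
top=comp(d,[v*K for v in(225,0,300,52)]);bot=comp(d,[v*K for v in(210,125,275,165)])
P=ray(c,(np.vstack([top,bot])+.5)/K-.5,.006);print('strip',*rect(P))
for q in(top,bot):print(np.round(ray(c,(cv2.boxPoints(cv2.minAreaRect(q))+.5)/K-.5,.006)*1000,1).tolist())
T=c['camera_from_world'];print('cam',-T[:3,:3].T@T[:3,3])
c,d,g=prep('t4')
f=lambda u,v:(int((u/512*380+100)*K),int(((v-300)/242*180+80)*K))
for n,a,b,m,z in(('square',(290,340),(365,412),d,.006),('round',(360,420),(430,488),d,.006),('dish',(375,432),(420,475),g,.034),('opener',(240,405),(270,485),g,.015)):
    p=comp(m,[*f(*a),*f(*b)]);P=ray(c,(p+.5)/K-.5,z);print(n,*rect(P))
E
```

```text
tub [638.9 140.7] [70.7 65.8] 5.3
tub [639. 141.] [68.1 63.3] 5.3
tub eroded [638.8 141.2] [64.5 60. ] 5.7
strip [634.3 142.1] [156.   43.1] -14.6
[[596.9, 129.5], [553.8, 140.8], [562.9, 182.6], [606.4, 173.0]]
[[704.3, 101.2], [668.0, 111.8], [678.4, 152.6], [715.3, 143.3]]
cam [0.64073501 0.14819687 0.37231911]
square [ 624.8 -141.3] [99.4 97.7] -80.1
round [ 474.5 -271.4] [101.2 101. ] 8.6
dish [ 475.  -269.4] [66.8 66.6] 64.3
opener [486.2   5.1] [129.9  19.2] -8.0
```

```bash
python3 -m jog '[[0,0,1,-0.08,0],[2,0,1,-0.08,0],[3,0,2,0,0],[2,0,2,0,0],[0.5,0,1,0,0],[0,0,1,0,0],[0,0,0,0,0],[0,0,0,0,0],[0,0,0,0,0],[0,0,0,0,0]]'
python3 plan.py 0.639 0.141 0.057 95.5
```

```text
time: 28.45
ee_pos: [0.6342, 0.147, 0.155]
eef_rot: [-0.058, 0.998, -0.004, 0.026]
ft_force: [-0.2, -0.0, -1.0]
width: 0.0867
cur [634.2 147.  155. ] yaw 96.65 tilt [ 0.052 -0.005 -0.999] j7 1.57 t 28.4 F [-0.2 -0.  -1. ] w 86.7
shift now  cm [ 0.1  -0.54  9.82]
turn rad 0.02  shift after turn cm [ 0.09 -0.54  9.82]
```

```bash
python3 -m jog '[[0.1,-0.5,1,0.02,0],[0,0,2,0,0],[0,0,2,0,0],[0,0,1,0,0],[0,0,0,0,0],[0,0,0,0,0],[0,0,0,0,0],[0,0,0,0,0],[0,0,0,0,0],[0,0,0,0,0]]'
python3 plan.py 0.639 0.141 0.057 95.5
```

```text
time: 29.45
ee_pos: [0.6402, 0.1389, 0.0953]
eef_rot: [-0.044, 0.999, -0.004, 0.029]
ft_force: [-0.1, 0.4, -0.4]
width: 0.0871
cur [640.2 138.9  95.3] yaw 95.06 tilt [ 0.058 -0.005 -0.998] j7 1.58 t 29.4 F [-0.1  0.4 -0.4] w 87.1
shift now  cm [0.32 0.25 3.82]
turn rad -0.008  shift after turn cm [0.31 0.26 3.82]
```

```bash
python3 -m jog '[[0.3,0.25,1,-0.008,0],[0,0,1.5,0,0],[0,0,1,0,0],[0,0,0.3,0,0],[0,0,0,0,0],[0,0,0,0,1],[0,0,0,0,1],[0,0,0,0,1],[0,0,0,0,1],[0,0,0,0,1]]' 25
python3 -m jog '[[0,0,-1,0,1],[0,0,-2,0,1],[0,0,-3,0,1],[0,0,-1,0,1],[0,0,0,0,1],[0,0,0,0,1],[0,0,0,0,1],[0,0,0,0,1],[0,0,0,0,1],[0,0,0,0,1]]' 25
python3 plan.py 0.625 -0.1415 0.13 99.9
```

```text
time: 30.45
ee_pos: [0.6389, 0.1411, 0.0536]
eef_rot: [-0.049, 0.998, -0.004, 0.029]
ft_force: [0.1, 0.4, -2.5]
width: 0.0632
time: 31.45
ee_pos: [0.6322, 0.141, 0.1227]
eef_rot: [-0.049, 0.998, -0.005, 0.026]
ft_force: [0.7, 0.3, -1.1]
width: 0.0633
cur [632.2 141.  122.7] yaw 95.57 tilt [ 0.052 -0.007 -0.999] j7 1.57 t 31.4 F [ 0.7  0.3 -1.1] w 63.3
shift now  cm [  3.43 -28.06  -0.57]
turn rad -0.076  shift after turn cm [  5.54 -27.72  -0.57]
```

```bash
python3 -m jog '[[0,0,0,-0.076,1],[0.3,-2,0,0,1],[0.7,-3.5,0,0,1],[0.7,-4,0,0,1],[0.7,-4,0,0,1],[0.7,-4,0,0,1],[0.7,-4,0,0,1],[0.7,-3.5,0,0,1],[0.4,-2,0,0,1],[0,0,0,0,1]]'
python3 -m jog '[[0,0,0,0,1],[0,0,0,0,1],[0,0,0,0,1],[0,0,0,0,1],[0,0,0,0,1],[0,0,0,0,1],[0,0,0,0,1],[0,0,0,0,1],[0,0,0,0,1],[0,0,0,0,1]]'
python3 plan.py 0.625 -0.1415 0.056 99.9
```

```text
time: 32.45
ee_pos: [0.6305, -0.1419, 0.1212]
eef_rot: [-0.091, 0.996, -0.006, 0.024]
ft_force: [0.8, -0.5, -2.1]
width: 0.0635
time: 33.45
ee_pos: [0.6313, -0.1361, 0.1203]
eef_rot: [-0.094, 0.995, -0.005, 0.023]
ft_force: [0.3, 0.4, -1.1]
width: 0.0629
cur [ 631.3 -136.1  120.3] yaw 100.74 tilt [ 0.047 -0.005 -0.999] j7 2.13 t 33.5 F [ 0.3  0.4 -1.1] w 62.9
shift now  cm [ 1.01 -0.33  6.4 ]
turn rad 0.015  shift after turn cm [ 1.   -0.34  6.4 ]
```

```bash
python3 -m jog '[[1,-0.3,1,0.014,1],[0,0,1.5,0,1],[0,0,1.5,0,1],[0,0,0.7,0,1],[0,0,0,0,1],[0,0,0,0,1],[0,0,0,0,1],[0,0,0,0,1],[0,0,0,0,1],[0,0,0,0,1]]'
python3 plan.py 0.625 -0.1415 0.056 99.9
```

```text
time: 34.45
ee_pos: [0.6262, -0.1405, 0.0707]
eef_rot: [-0.088, 0.996, -0.005, 0.024]
ft_force: [-0.2, 0.4, -1.9]
width: 0.0631
cur [ 626.2 -140.5   70.7] yaw 100.02 tilt [ 0.049 -0.005 -0.999] j7 2.15 t 34.5 F [-0.2  0.4 -1.9] w 63.1
shift now  cm [ 0.2  -0.06  1.47]
turn rad 0.002  shift after turn cm [ 0.2  -0.06  1.47]
```

```bash
python3 -m jog '[[0.2,-0.05,0.8,0,1],[0,0,0.6,0,1],[0,0,0.2,0,1],[0,0,0,0,1],[0,0,0,0,1],[0,0,0,0,1],[0,0,0,0,1],[0,0,0,0,1],[0,0,0,0,1],[0,0,0,0,1]]'
python3 plan.py 0.625 -0.1415 0.054 99.9
```

```text
time: 35.45
ee_pos: [0.6252, -0.1415, 0.0538]
eef_rot: [-0.088, 0.996, -0.005, 0.025]
ft_force: [-0.1, -0.4, -0.4]
width: 0.063
cur [ 625.2 -141.5   53.8] yaw 100.03 tilt [ 0.05  -0.005 -0.999] j7 2.16 t 35.5 F [-0.1 -0.4 -0.4] w 63.0
shift now  cm [ 0.02  0.   -0.02]
turn rad 0.002  shift after turn cm [ 0.02  0.   -0.02]
```

```bash
python3 -m jog '[[0,0,0,0,0],[0,0,0,0,0],[0,0,0,0,0],[0,0,-1,0,0],[0,0,-3,0,0],[0,0,-4,0,0],[0,0,-4,0,0],[0,0,-2,0,0],[0,0,0,0,0],[0,0,0,0,0]]'
python3 plan.py 0.55 0.01 0.19 81.8
```

```text
time: 36.45
ee_pos: [0.618, -0.1417, 0.2033]
eef_rot: [-0.087, 0.996, -0.005, 0.026]
ft_force: [0.3, 0.6, -0.5]
width: 0.0869
cur [ 618.  -141.7  203.3] yaw 99.94 tilt [ 0.053 -0.006 -0.999] j7 2.09 t 36.5 F [ 0.3  0.6 -0.5] w 86.9
shift now  cm [ 4.13 16.13  0.88]
turn rad 0.317  shift after turn cm [ 8.94 14.04  0.88]
```

```bash
python3 -m jog '[[0,0,0,0.105,0],[0,0,0,0.105,0],[1,1,0,0.105,0],[2,3,0,0,0],[2,3.5,0,0,0],[2,3.5,0,0,0],[1.5,2.5,0,0,0],[0,0.5,0,0,0],[0,0,0,0,0],[0,0,0,0,0]]'
python3 - <<'E'
from h import *
snap('wrist','w5');c=load('w5');T=c['camera_from_world'];print('cam',-T[:3,:3].T@T[:3,3]);print(proj(c,[[.486,.005,.015],[.55,0,.015],[.42,.015,.015]]))
E
python3 plan.py 0.478 0.006 0.12 81.8
```

```text
time: 37.45
ee_pos: [0.547, 0.0119, 0.1884]
eef_rot: [0.078, 0.997, -0.004, 0.02]
ft_force: [0.3, -0.7, 0.6]
width: 0.0873
cam [0.47635943 0.02424555 0.32561145]
[[235.92307795 108.24066498]
 [241.76649949 171.66147124]
 [234.29854912  33.43523385]]
cur [547.1  11.6 188.4] yaw 80.96 tilt [ 0.038 -0.011 -0.999] j7 1.41 t 37.5 F [ 0.6  0.2 -0.5] w 87.1
shift now  cm [ 7.   -1.6   6.58]
turn rad -0.015  shift after turn cm [ 7.02 -1.5   6.58]
```

View pics/w5.png

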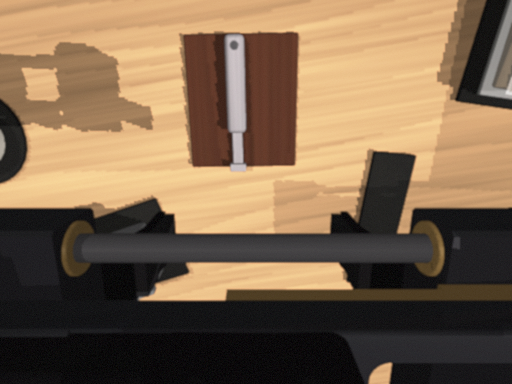

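```bash
python3 - <<'E'
from m import *
c=load('w5');K=4
im=cv2.resize(c['pixels'],None,fx=K,fy=K,interpolation=cv2.INTER_CUBIC);h=cv2.cvtColor(im,cv2.COLOR_RGB2HSV)
g=((h[...,1]<60)&(h[...,2]>100)).astype(np.uint8)
p=comp(g,[v*K for v in(215,28,255,180)]);print(*rect(ray(c,(p+.5)/K-.5,.015)))
p=comp(g,[v*K for v in(215,28,255,128)]);print('handle',*rect(ray(c,(p+.5)/K-.5,.018)))
E
python3 -m jog '[[2,-0.5,1,-0.015,0],[3,-1,2,0,0],[2,0,2,0,0.3],[0,0,2,0,0.3],[0,0,0,0,0.3],[0,0,0,0,0.3],[0,0,0,0,0.3],[0,0,0,0,0.3],[0,0,0,0,0.3],[0,0,0,0,0.3]]'
python3 plan.py 0.478 0.0055 0.03 81.8
```

```text
[484.2   5.7] [130.1  18.4] -8.1
handle [462.3   9. ] [84.7 18.3] -8.1
time: 38.5
ee_pos: [0.4808, -0.0042, 0.1165]
eef_rot: [0.079, 0.997, -0.006, 0.022]
ft_force: [0.1, 0.2, -0.6]
width: 0.0613
cur [480.8  -4.2 116.5] yaw 80.93 tilt [ 0.044 -0.015 -0.999] j7 1.38 t 38.5 F [ 0.1  0.2 -0.6] w 61.3
shift now  cm [0.82 0.98 8.62]
turn rad -0.015  shift after turn cm [0.81 1.   8.62]
```

```bash
python3 -m jog '[[0.7,1,1,-0.017,0.4],[0,0,2,0,0.4],[0,0,2,0,0.4],[0,0,1.5,0,0.4],[0,0,0,0,0.4],[0,0,0,0,0.4],[0,0,0,0,0.4],[0,0,0,0,0.4],[0,0,0,0,0.4],[0,0,0,0,0.4]]'
python3 plan.py 0.479 0.0064 0.031 81.9
```

```text
time: 39.5
ee_pos: [0.4777, 0.0117, 0.0491]
eef_rot: [0.066, 0.998, -0.005, 0.024]
ft_force: [-0.4, 0.2, -0.4]
width: 0.0523
cur [477.7  11.7  49.1] yaw 82.4 tilt [ 0.046 -0.012 -0.999] j7 1.46 t 39.5 F [-0.4  0.2 -0.4] w 52.3
shift now  cm [-0.11 -0.5   1.82]
turn rad 0.009  shift after turn cm [-0.11 -0.5   1.82]
```

```bash
python3 -m jog '[[-0.1,-0.5,0,0.008,0.4],[0,0,0.8,0,0.4],[0,0,0.8,0,0.4],[0,0,0.2,0,0.4],[0,0,0,0,1],[0,0,0,0,1],[0,0,0,0,1],[0,0,0,0,1],[0,0,0,0,1],[0,0,0,0,1]]' 20
python3 -m jog '[[0,0,-1,0,1],[0,0,-2,0,1],[0,0,-3,0,1],[0,0,-1,0,1],[0,0,0,0,1],[0,0,0,0,1],[0,0,0,0,1],[0,0,0,0,1],[0,0,0,0,1],[0,0,0,0,1]]' 20
python3 plan.py 0.629 0.1433 0.1 75.3
```

```text
time: 40.5
ee_pos: [0.4792, 0.0058, 0.0298]
eef_rot: [0.071, 0.997, -0.004, 0.024]
ft_force: [-0.1, -0.1, -1.1]
width: 0.0178
time: 41.5
ee_pos: [0.4736, 0.006, 0.101]
eef_rot: [0.071, 0.997, -0.006, 0.022]
ft_force: [-0.5, 0.8, -0.8]
width: 0.0179
cur [473.6   6.  101. ] yaw 81.83 tilt [ 0.042 -0.014 -0.999] j7 1.38 t 41.5 F [-0.5  0.8 -0.8] w 17.9
shift now  cm [-13.42  15.8    0.56]
turn rad 0.114  shift after turn cm [-11.53  17.22   0.56]
```

```bash
python3 -m jog '[[0,0,0,0.057,1],[-1,1.5,0,0.057,1],[-2,3,0,0,1],[-2.5,3.5,0,0,1],[-2.5,3.5,0,0,1],[-2,3,0,0,1],[-1.5,2.5,0,0,1],[0,0,0,0,1],[0,0,0,0,1],[0,0,0,0,1]]'
python3 plan.py 0.6294 0.1434 0.034 75.4
```

```text
time: 42.5
ee_pos: [0.6312, 0.1462, 0.0993]
eef_rot: [0.13, 0.991, -0.005, 0.018]
ft_force: [-0.5, 0.7, -1.8]
width: 0.0176
cur [631.2 146.2  99.3] yaw 75.01 tilt [ 0.035 -0.015 -0.999] j7 1.22 t 42.5 F [-0.5  0.7 -1.8] w 17.6
shift now  cm [ 0.34 -0.28  6.53]
turn rad -0.007  shift after turn cm [ 0.35 -0.28  6.53]
```

```bash
python3 -m jog '[[0.3,-0.3,1,-0.007,1],[0,0,1.5,0,1],[0,0,1.5,0,1],[0,0,1,0,1],[0,0,0,0,1],[0,0,0,0,1],[0,0,0,0,1],[0,0,0,0,1],[0,0,0,0,1],[0,0,0,0,1]]'
python3 plan.py 0.6294 0.1434 0.032 75.4
```

```text
time: 43.5
ee_pos: [0.6276, 0.1404, 0.0451]
eef_rot: [0.128, 0.992, -0.005, 0.018]
ft_force: [-0.2, 0.4, -0.3]
width: 0.0176
cur [627.6 140.4  45.1] yaw 75.26 tilt [ 0.034 -0.015 -0.999] j7 1.25 t 43.5 F [-0.2  0.4 -0.3] w 17.6
shift now  cm [-0.05  0.35  1.31]
turn rad -0.002  shift after turn cm [-0.05  0.35  1.31]
```

```bash
python3 -m jog '[[-0.1,0.35,0,-0.002,1],[0,0,0.8,0,1],[0,0,0.4,0,1],[0,0,0,0,1],[0,0,0,0,1],[0,0,0,0,1],[0,0,0,0,1],[0,0,0,0,1],[0,0,0,0,1],[0,0,0,0,1]]'
python3 plan.py 0.6294 0.1434 0.03 75.4
```

```text
time: 44.5
ee_pos: [0.6303, 0.1438, 0.0324]
eef_rot: [0.127, 0.992, -0.005, 0.018]
ft_force: [0.3, 0.4, -0.4]
width: 0.0179
cur [630.3 143.8  32.4] yaw 75.39 tilt [ 0.035 -0.015 -0.999] j7 1.26 t 44.5 F [ 0.3  0.4 -0.4] w 17.9
shift now  cm [ 0.08 -0.06  0.24]
turn rad -0.0  shift after turn cm [ 0.08 -0.06  0.24]
```

```bash
python3 -m jog '[[0.08,-0.06,0.2,0,1],[0,0,0,0,1],[0,0,0,0,0],[0,0,0,0,0],[0,0,0,0,0],[0,0,-1,0,0],[0,0,-3,0,0],[0,0,-4,0,0],[0,0,-4,0,0],[0,0,-4,0,0]]'
python3 -m jog '[[-2,-0.5,-2,0,0],[-4,-1,0,0,0],[-3,-1,0,0,0],[0,0,0,0,0],[0,0,0,0,0],[0,0,0,0,0],[0,0,0,0,0],[0,0,0,0,0],[0,0,0,0,0],[0,0,0,0,0]]'
python3 - <<'E'
from h import *
snap('wrist','w6');c=load('w6');T=c['camera_from_world'];print('cam',-T[:3,:3].T@T[:3,3])
E
```

```text
time: 45.5
ee_pos: [0.6207, 0.1448, 0.1923]
eef_rot: [0.127, 0.992, -0.008, 0.014]
ft_force: [0.4, 0.7, 0.3]
width: 0.0738
time: 46.5
ee_pos: [0.7034, 0.1014, 0.2303]
eef_rot: [0.125, 0.992, -0.003, 0.02]
ft_force: [-0.6, 0.3, 0.3]
width: 0.0872
cam [0.63392759 0.11994359 0.36746988]
```

View pics/w6.png

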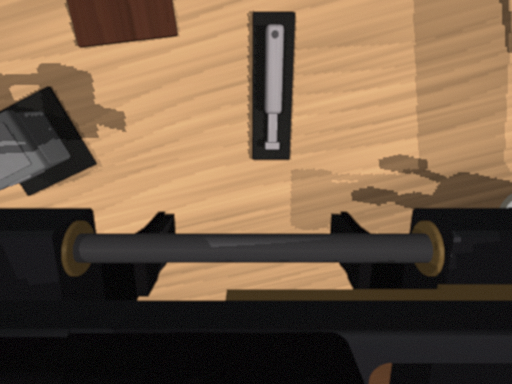

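```bash
python3 -m jog '[[2,-1,-1,0,0],[4,-1,-1,0,0],[4.5,-1,0,0,0],[4.5,-1,0,0,0],[4.5,-1,0,0,0],[3,-0.5,0,0,0],[0,0,0,0,0],[0,0,0,0,0],[0,0,0,0,0],[0,0,0,0,0]]'
cat > chk.py <<'E'
from m import *
K=4
def prep(n):
    c=load(n);im=cv2.resize(c['pixels'],None,fx=K,fy=K,interpolation=cv2.INTER_CUBIC);h=cv2.cvtColor(im,cv2.COLOR_RGB2HSV)
    return c,(h[...,2]<45).astype(np.uint8),((h[...,1]<60)&(h[...,2]>65)).astype(np.uint8)
def ms(n,c,m,roi,z,join=False):
    p=comp(m,[int(v*K) for v in roi],join);print(n,*rect(ray(c,(p+.5)/K-.5,z)))
E
python3 - <<'E'
from chk import *
c,d,g=prep('w6');ms('w strip',c,d,(240,5,302,168),.006);ms('w opener',c,g,(258,15,292,155),.015)
snap('top','t6');c,d,g=prep('t6')
for n,x,y,m,z,R in(('strip',.634,.142,d,.006,.1),('opener',.634,.142,g,.015,.08),('square',.625,-.141,d,.006,.085),('tub',.625,-.141,g,.062,.075),('round',.474,-.271,d,.006,.08),('dish',.474,-.271,g,.034,.05),('oblong',.459,.281,d,.006,.095),('holder',.459,.281,g,.042,.085)):
    u,v=proj(c,[[x,y,z]])[0];k=R*465/1.2;ms(n,c,m,(u-k,v-k,u+k,v+k),z)
b=cv2.imread('pics/t6.png');cv2.imwrite('pics/t6b.png',cv2.resize(b[80:260,60:460],(800,360),interpolation=cv2.INTER_CUBIC))
E
```

```text
time: 47.55
ee_pos: [0.4638, 0.1039, 0.2391]
eef_rot: [0.123, 0.992, -0.003, 0.02]
ft_force: [0.1, 0.1, -0.9]
width: 0.0872
w strip [634.3 141.9] [155.8  42.9] -14.6
w opener [634.9 142.9] [131.4  19.2] -14.5
strip [647.8 137.4] [130.8  43.8] -14.5
opener [627.4 132.9] [147.6 141.8] 1.2
square [ 625.  -141.7] [98.1 97.8] -80.1
tub [ 625.9 -140.4] [67.4 64.1] 10.5
round [ 473.7 -271. ] [100.8 100.2] 47.1
dish [ 474.8 -268.5] [69.8 68. ] -44.6
oblong [469.7 252. ] [174.7 127.4] -17.1
holder [460.2 279.8] [122.2  51.8] -16.7
```

View pics/t6b.png

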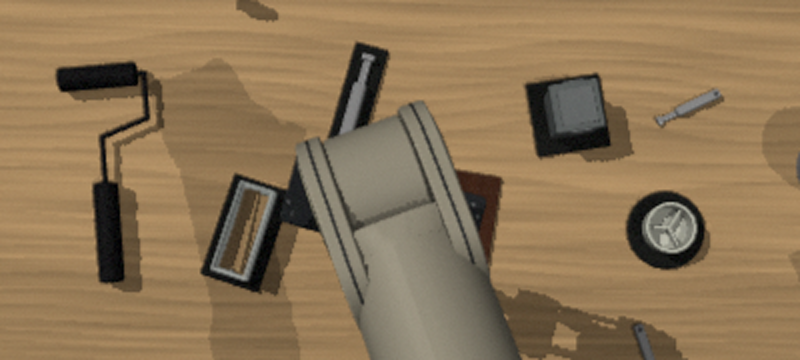

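```bash
python3 -c "
from bench import r
print(r.close_job())"
```

```text
the job is handed in; nothing more can be done
None
```

All four things are on their own mats, and I handed the job in at about 48 s of the 144 s allowed. The opener waited on the offcut while the dish, holder and tub moved, and went onto the strip last. I didn't touch the look-alike openers or the roller frame.

Last checks, from the wrist camera for the opener and the top camera for the rest:

| Thing | Off centre | Angle against its mat |
|---|---|---|
| Opener on strip | about 1 mm | 0.1° |
| Tub on square mat | about 1.5 mm | about 0.5° |
| Dish on round mat | 1–2.5 mm | not needed |
| Holder on oblong mat | about 1–2 mm | about 0.2° |

- **Dish:** the top camera also catches part of the side wall facing it, so I read the 2.5 mm as nearer 1–1.5 mm.
- **Failed checks:** in the last top picture the robot's arm hid part of the strip and ran into the oblong mat's outline, so the strip, opener and oblong readings were unusable. The opener figure comes from the wrist picture just before, and the holder figure uses the mat position measured at the start.
- **Tool tilt:** the tool slowly tilted by up to about 3° during the run. It changed little between each grasp and its release, and everything looked to be standing flat in the last pictures.

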